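# Turn a drained slide carrier face out and clamp it on the slide viewer

### The arm

A 6-joint arm with a two-finger parallel gripper is mounted at the origin on a cart in front of the work surface, level with it; the furniture and walls round the work are solid. World frame = base frame: x ahead of the robot, y to its left, z up, the work surface at z = 0. Lengths are in mm, angles in rad, forces in N, time in s.
With the tool pointing down it reaches from about 350 to 775 mm from the base axis. Payload 7.3 kg.
Tool frame: the origin (TCP) lies at the very end of the fingers, on their centre line; the grasp point (between the pads) lies 19 mm behind it; x points along the fingers, z is the direction in which the jaws open and shut, and the axes are right-handed (so a half turn about x gives the same grasp; the last joint's range is limited). The gripper opens to 92 mm and grips with 3 to 60 N. Pads are 19 mm wide; open, the fingers measure 130 mm over their backs; the gripper's body (75 mm by 190 mm) begins 47 mm behind the grasp point.
Start: joints at [-1.464, 0.342, 1.524, -0, 1.275, -0.146], TCP at [131.333, -508.327, 226.741] pointing down, gripper open.
Joint ranges: [-2.53, 2.53], [-0.77, 2.02], [0.04, 2.7], [-1, 4.14], [0.28, 2.66], [-3.11, 3.11]. Speed limits (rad/s): [2.57, 2.57, 3.14, 3.14, 3.14, 3.14].

### API

Orientations are given as [roll, pitch, yaw] about the fixed x, y, z axes, in that order (R = Rz(yaw) Ry(pitch) Rx(roll)).
In Python, from plant import * gives the robot as it stands.
- The arm moves only by the tool carry_out, never from a script. Its argument "rows" is a list of rows, each a list of 4 numbers: the shift along the world's x, y, z in mm, then the turn about the world's z in degrees. In form: [[x, y, z, twist], ...]. A call has 1 to 20 rows; each row is the pose to reach, as a shift and turn from the pose measured when the call began; what a row does not reach only later rows make up. A row lasts 1/12 s, in which the tool goes at most 41.7 mm and 7.16 degrees, less where a joint would pass 70% of its speed; a pose out of reach is approached as far as the arm can. A call with a gripper value outside its range is refused whole. "hand" is the finger opening in mm, from 0 to 91.8, set as the call begins (left out, the last holds). The fingers move at their own pace and stop on an object; the grip force is fixed at half the most. Time passes only in rows, so rows that repeat a pose let the fingers close. It gives the time, the measured TCP pose, the force and the opening at its end, in the units of the state.
- get_obs(): the state, without advancing time (a new reading comes with each control period).
- capture(name): name is "scene" or "side" or "wrist"; returns the picture (384x512x3 uint8, red, green, blue); there is no depth.
- camera_info(name): a dict with "camera_matrix" (3x3 intrinsics, pixels), "pose" (4x4, takes a point from camera to world coordinates); the wrist camera has in their place "mount" (4x4, takes a point from camera to tool coordinates, whose origin is the TCP and whose axes are the tool frame's). Camera axes: x right, y down, z forward; pixel columns grow to the right and rows downward; lengths in mm; the calibration is good to about 2 mm. A picture is of the moment at which its call begins: read the wrist's pose just before it. camera_info takes no time and is no camera call.
- close_job(): hands the job in, once; it reports no verdict.
The state is a dict: "time": time; "joint_positions": joint angles; "dq": joint speeds; "tau": joint torques, N m; "tool_pos": TCP position; "tcp_rot": TCP orientation; "contact_force": force on the tool from outside, world axes, zero at the start; "moment": the same for the moment, N m; "grip_width": finger opening in mm.
Only numpy, scipy, OpenCV 4.12 (cv2) and the standard library are available. Lean on these libraries where they do the work, as an engineer would, in place of code of your own. Each camera call takes 0.05 s, during which the arm holds its last target. There are 200 camera calls.

### The job

The blue slide carrier was left to drain in the wire rack with its slide side turned in, towards the rack's back. Take it out, turn it so that its slides face out, and stand it right way up on the ledge of the grey slide viewer, leaning flat against the light panel; then slide the orange-gripped jaw along the ledge until the carrier is held snug between the jaw and the fixed stop. Leave it there, let go, and do not disturb the small bottles and the slide mailer.

Things in the scene. Friction and masses are not known exactly. Their poses are not given: they have to be found in the camera images.
- carrier_center (a point): Centre of the slide carrier: loose flat dark-blue frame, 130 wide (own y) x 120 tall (own z) x 12 mm thick (own x), about 0.17 kg, with four glass slides. Its +x side is the slide side (pink specimens, pale label ends, pale strip near the top); its -x back shows two cross ribs. Starts leaning back 0.42 rad from vertical in the rack, slide side to the rack's back and facing down.
- carrier_rail (a point): Centre of the carrier's top rail, 43 mm up its own z from the centre; same axes. Plain flat grip rail 34 mm high, 12 mm thick, 130 mm wide, to be pinched across its thickness; rack and viewer leave it free on both sides. The carrier's lower corner at its own +y side has a 14 x 14 mm notch.
- viewer: Grey slide viewer, 206 mm wide, fixed. Origin under it; x horizontal from its front to its back (its front is turned to the robot's right), y left seen from its front, z up. Its white light panel leans back 0.56 rad from vertical: up-slope is (sin 0.56, 0, cos 0.56), outward normal (-cos 0.56, 0, sin 0.56). Its ledge is square to the panel, 20 mm deep with a 3 mm front lip.
- viewer_nest (a point): Where the carrier's centre must end: a point of the viewer (its axes), 6 mm out from the panel. The ledge is 60 mm down-slope from here, the panel's top edge 18 mm up-slope; the stop's face is 65 mm to the right (-y). Seated, the carrier's own z runs up-slope and its own x along the panel's outward normal.
- viewer_stop (a point): Foot of the fixed aluminium stop's inner face (46 mm high), where panel and ledge meet, at the right (-y) end of the ledge; viewer's axes. Beside the stop, just above the ledge, a 9 mm round key pin sticks out from the panel; it enters the carrier's notch only when the slide side faces out.
- jaw (a joint): Position (m) of the sliding jaw on the viewer's ledge. 0 = fully open; grows as it moves to the viewer's right (-y) towards the stop; 0.030 = touching a carrier that stands against the stop. Starts at 0 to 0.010, stays where left, slides at about 2 N. Free ledge width between jaw and stop: 160 mm minus this value.
- jaw_grip (a point): Centre of the jaw's orange grip block, 18 mm wide (viewer's y), 14 mm thick, 42 mm long up-slope, standing in front of the ledge left of the carrier: 33.5 mm out from the panel, 24 mm up-slope from the ledge; moves with the jaw. Push its left (+y) side or pinch it across its width from above. Viewer's axes.
- rack: White drip tray 112 x 152 mm with a steel wire rack that holds the carrier, fixed. Origin under the tray's centre; x horizontal from front to back (its front is turned to the left), y left, z up. Its wires lean back 0.42 rad and reach 78 mm up-slope from the foot of the carrier; a 9 mm wire lip stands in front of that foot. Lift the carrier out up-slope.
- oil: Small amber bottle with a black cap, 30 x 29 x 72 mm, bystander; origin at its underside.
- dropper: Brown dropper bottle, 33 x 33 x 100 mm, bystander; origin at its underside.
- mailer: Blue and white slide mailer lying flat, 34 x 85 x 11 mm, bystander; origin at its underside.

How it is judged:
By the outcome, as a careful person would: the job done as asked, in the order asked, and still so for the second after the job is handed in, with the robot touching nothing.
It also fails if it takes over 48 s, if anything falls off the work surface, if the arm or the gripper's body presses on something with over 40 N, if the wrist force passes 120 N, or if a joint passes its speed limit or range.

## Working session

There is one attempt and no reset: what is moved stays moved. The work goes in short steps, Python scripts to look and compute and a tool call to move; the robot and the scene stay as the last step left them, time stands still between calls to the robot, and variables do not carry over. Pictures are saved under pics/ and viewed, about 8 in all and at most 12, crops included, and the job is handed in when it is done.

Besides the shell and the picture viewer there is one more tool, called after "Call:" as name([rows], argument=value, ...), one row to a line, values as JSON. carry_out: Moves the arm, as the interface text tells. Its arguments: {"type":"object","properties":{"rows":{"type":"array"},"hand":{"type":"number"}},"required":["rows"]}

```bash
mkdir -p pics; ls; python3 - <<'E'
from plant import *
import cv2,numpy as np
np.set_printoptions(precision=3,suppress=True)
for n in ["scene","side"]:
    im=capture(n); cv2.imwrite(f"pics/{n}0.png",cv2.cvtColor(im,cv2.COLOR_RGB2BGR))
    c=camera_info(n); print(n,c["camera_matrix"],c["pose"])
print(camera_info("wrist")); print(get_obs())
a=cv2.imread("pics/scene0.png");b=cv2.imread("pics/side0.png")
E
```

```text
pics
scene [[439.544   0.    250.463]
 [  0.    439.544 182.441]
 [  0.      0.      1.   ]] [[ -0.774  -0.299   0.558 -90.979]
 [ -0.633   0.394  -0.667 952.983]
 [ -0.02   -0.869  -0.494 696.132]
 [  0.      0.      0.      1.   ]]
side [[472.917   0.    246.75 ]
 [  0.    472.917 187.611]
 [  0.      0.      1.   ]] [[  -0.999    0.015   -0.037  631.441]
 [   0.04     0.397   -0.917 1235.259]
 [   0.001   -0.918   -0.398  586.487]
 [   0.       0.       0.       1.   ]]
{'camera_matrix': array([[298.709,   0.   , 257.739],
       [  0.   , 298.709, 191.505],
       [  0.   ,   0.   ,   1.   ]]), 'mount': array([[   0.   ,   -0.285,    0.959, -158.412],
       [  -0.001,   -0.959,   -0.285,   77.788],
       [   1.   ,   -0.001,   -0.   ,   -0.121],
       [   0.   ,    0.   ,    0.   ,    1.   ]])}
{'time': 0.1, 'joint_positions': array([-1.464,  0.343,  1.525, -0.   ,  1.275, -0.146]), 'dq': array([-0.   , -0.   , -0.003, -0.002,  0.   , -0.   ]), 'tau': array([  0.002, -43.2  , -24.469,   0.072,   0.053,  -0.   ]), 'tool_pos': array([ 131.279, -507.966,  226.119]), 'tcp_rot': array([3.   , 1.569, 1.682]), 'contact_force': array([0.321, 0.401, 0.167]), 'moment': array([-0.06 , -0.021,  0.001]), 'grip_width': 91.9122321323846}
```

View pics/scene0.png

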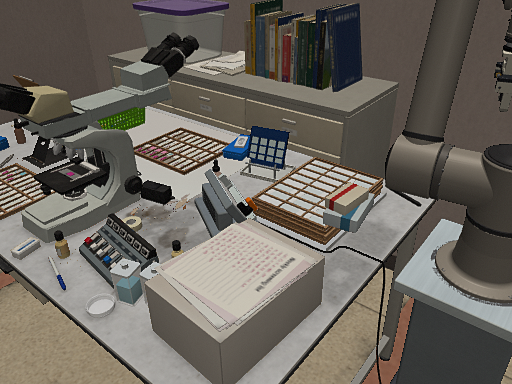

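View pics/side0.png

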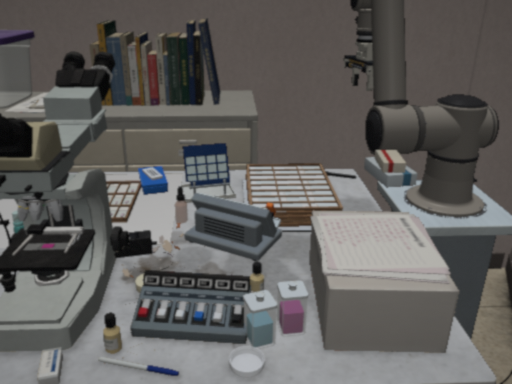

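The scene view has the carrier in its rack at about (269,147) and the viewer at about (225,200), with the orange jaw at (250,203). In the side view they are at (207,165), (235,222) and (270,210). I'll zoom in on both.

```bash
cat > h.py <<'E'
from plant import *
import cv2,numpy as np
np.set_printoptions(precision=1,suppress=True)
from scipy.spatial.transform import Rotation as Rn
def tool():
    o=get_obs(); T=np.eye(4); T[:3,:3]=Rn.from_euler('xyz',o['tcp_rot']).as_matrix(); T[:3,3]=o['tool_pos']; return T
def cam(n,T=None):
    c=camera_info(n); return np.array(c["camera_matrix"]), np.array(c["pose"]) if "pose" in c else T@np.array(c["mount"])
def ray(kp,uv):
    K,P=kp; d=P[:3,:3]@np.linalg.inv(K)@[uv[0],uv[1],1.]; return P[:3,3],d/np.linalg.norm(d)
def plane(kp,uv,z):
    o,d=ray(kp,uv); return o+d*(z-o[2])/d[2]
def tri(kps,uvs):
    A=np.zeros((3,3));b=np.zeros(3);R=[]
    for kp,uv in zip(kps,uvs):
        o,d=ray(kp,uv);M=np.eye(3)-np.outer(d,d);A+=M;b+=M@o;R.append((o,M))
    p=np.linalg.solve(A,b); return p,[np.linalg.norm(M@(p-o)) for o,M in R]
def proj(kp,p):
    K,P=kp; q=K@(P[:3,:3].T@(np.asarray(p)-P[:3,3])); return q[:2]/q[2]
def snap(n,f):
    T=tool(); im=cv2.cvtColor(capture(n),cv2.COLOR_RGB2BGR); cv2.imwrite(f,im); return im,cam(n,T if n=="wrist" else None)
E
python3 - <<'E'
from h import *
a=cv2.imread("pics/scene0.png")[115:245,180:310];b=cv2.imread("pics/side0.png")[130:260,155:285]
cv2.imwrite("pics/z0.png",np.hstack([cv2.resize(i,(400,400),interpolation=2) for i in(a,b)]))
S,D=cam("scene"),cam("side")
print(tri([S,D],[(269,147),(207,165)]),tri([S,D],[(250,203),(270,210)]))
E
```

```text
(array([695.7, -85.1,  88.2]), [np.float64(0.6539308110170626), np.float64(0.6539308110170963)]) (array([533.3, 210.9,  82.6]), [np.float64(0.35252005138093623), np.float64(0.35252005138086806)])
```

View pics/z0.png

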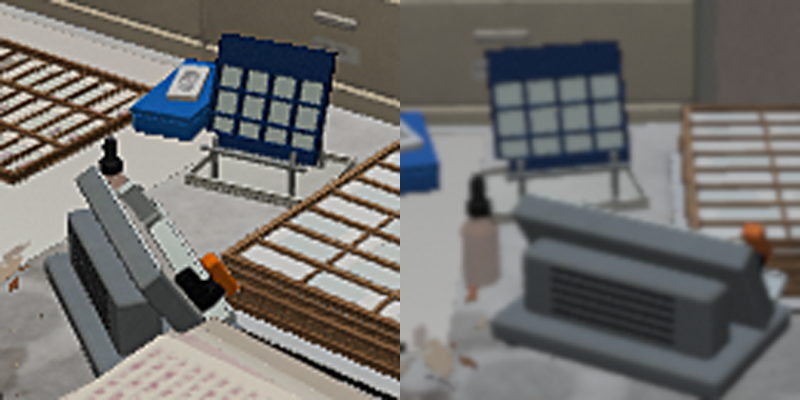

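Viewed from +y, the zoom shows the carrier's ribbed back, leaning away. The viewer's back faces the cameras, the orange grip is at its near (low x) end, and the dropper stands beyond the far end. Next I'll triangulate the corners.

```bash
python3 - <<'E'
from h import *
S,D=cam("scene"),cam("side")
s=lambda u,v:(180+u*.325-.34,115+v*.325-.34); d=lambda u,v:(155+(u-400)*.325-.34,130+v*.325-.34)
for n,a,b in [("cTL",(221,34),(487,46)),("cTR",(338,52),(617,40)),("cBR",(320,165),(628,160)),("cBL",(213,135),(500,163)),
 ("vTopFar",(85,168),(520,195)),("vTopNear",(178,298),(755,248)),("orangeTop",(210,256),(755,228)),("dropTop",(110,140),(479,176))]:
    p,e=tri([S,D],[s(*a),d(*b)]); print(n,p,e[0])
E
```

```text
cTL [762.2 -78.1 151.8] 3.636181806005113
cTR [ 640.6 -120.1  145.1] 1.2424529929841324
cBR [631.3 -78.5  34.7] 2.1143982385758733
cBL [753.4 -50.6  44.8] 2.519068511489962
vTopFar [717.1 178.2 112.9] 2.590029618898372
vTopNear [533.9 259.4  94.3] 10.556968937354583
orangeTop [534.1 217.8 102. ] 0.15810982385449338
dropTop [757.2 103.   98.4] 1.651251687197805
```

Call:
carry_out([
  [60,60,40,0],
  [100,100,70,0],
  [140,140,90,0],
  [180,180,110,0],
  [220,210,120,0],
  [260,240,120,0],
  [290,270,120,0],
  [320,300,120,0],
  [350,330,120,0],
  [380,360,120,0],
  [400,390,120,0],
  [410,420,120,0],
  [410,440,120,0],
  [410,440,120,0],
  [410,440,120,0],
])

```text
time: 1.35
tool_pos: [542.0, -65.8, 345.8]
tcp_rot: [-2.862, 1.569, 2.104]
contact_force: [-0.2, -1.2, 0.3]
grip_width: 92.0
```

```bash
python3 - <<'E'
from h import *
T=tool(); print(T); im,k=snap("wrist","pics/w1.png"); print(k[1])
cv2.imwrite("pics/w1b.png",cv2.resize(im,(800,600),interpolation=2))
print(get_obs()['joint_positions'])
E
```

```text
[[ -0.    1.    0.3 542. ]
 [  0.    0.3  -1.  -65.8]
 [ -1.   -0.   -0.  345.8]
 [  0.    0.    0.    1. ]]
[[  0.2  -0.9  -0.3 617.4]
 [ -1.   -0.2  -0.1 -46.5]
 [ -0.    0.3  -1.  504.2]
 [  0.    0.    0.    1. ]]
[-0.3  0.3  1.2  0.   1.6  1.1]
```

View pics/w1b.png

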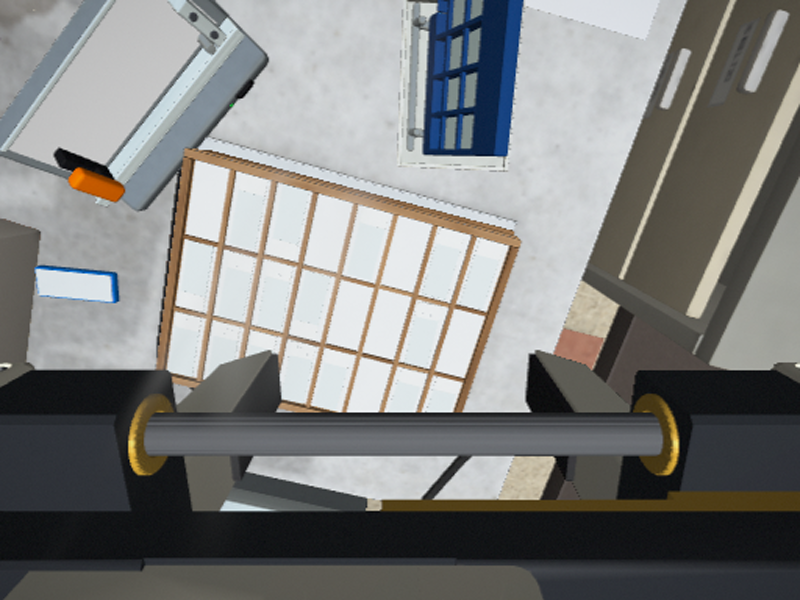

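The carrier is at (425–523, 0–165) in the 800 px view. The viewer's stop is near (205,20) and its jaw at (95,185). I'll move to a position that shows both fully.

Call:
carry_out([
  [30,25,0,0],
  [60,50,0,0],
  [90,70,0,0],
  [120,100,0,0],
  [120,110,0,0],
  [120,110,0,0],
  [120,110,0,0],
])

```text
time: 1.98
tool_pos: [664.5, 50.4, 344.7]
tcp_rot: [3.008, 1.565, 1.696]
contact_force: [-0.1, -0.7, 0.6]
grip_width: 91.5
```

```bash
python3 - <<'E'
from h import *
T=tool(); print(T[:3,3],get_obs()['tcp_rot']); im,k=snap("wrist","pics/w2.png"); np.save("w2T.npy",T)
cv2.imwrite("pics/w2b.png",cv2.resize(im[:290],(800,453),interpolation=2))
E
```

```text
[664.5  50.4 344.7] [3.  1.6 1.7]
```

View pics/w2b.png

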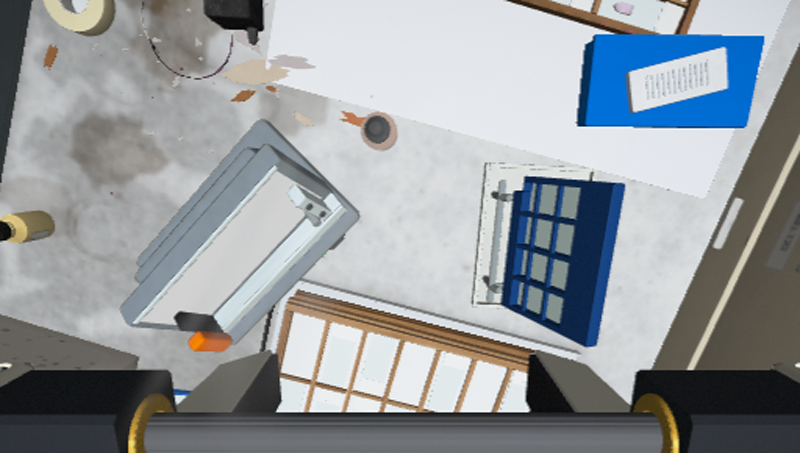

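The wrist view shows everything clearly. The carrier's top edge runs from (624,183) to (595,345), the stop is at (312,205), the orange grip at (210,341) and the dropper at (378,130). I'll zoom in for pixel picks.

```bash
python3 - <<'E'
from h import *
im=cv2.imread("pics/w2.png")
a=im[70:235,70:240];b=im[100:230,295:410]
o=np.zeros((583,800,3),np.uint8)
A=cv2.resize(a,None,fx=3,fy=3,interpolation=2);B=cv2.resize(b,None,fx=2.5,fy=2.5,interpolation=2)
o[:A.shape[0],:510]=A;o[:325,512:512+B.shape[1]]=B
cv2.imwrite("pics/z2.png",o)
E
```

```text
(no output)
```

View pics/z2.png

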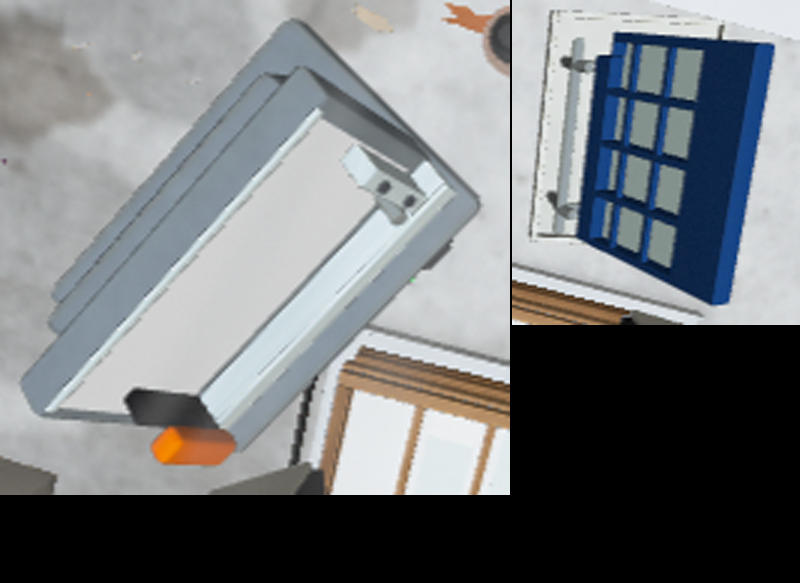

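Crop A shows the panel/ledge junction from (200,393) to (380,207), the panel top from (45,410) to (318,110), the stop near (385,175), the pin at (395,205) and the grip at (193,445). Crop B shows the carrier's top face from (772,45) to (728,302). Now to turn these into positions.

```bash
python3 - <<'E'
from h import *
T=np.load("w2T.npy"); W=cam("wrist",T);S,D=cam("scene"),cam("side")
A=lambda u,v:(70+u/3-.33,70+v/3-.33); B=lambda u,v:(295+(u-512)/2.5-.3,100+v/2.5-.3)
def om(f,x0,x1,y0,y1):
    h=cv2.cvtColor(cv2.imread(f),cv2.COLOR_BGR2HSV); m=cv2.inRange(h,(4,170,120),(16,255,255)); q=np.zeros_like(m);q[y0:y1,x0:x1]=m[y0:y1,x0:x1]
    ys,xs=np.nonzero(q); return (xs.mean(),ys.mean()),len(xs)
ow,os_,od=om("pics/w2.png",110,160,205,230),om("pics/scene0.png",235,270,185,225),om("pics/side0.png",255,285,195,220)
print(ow,os_,od); print("orange",tri([W,S,D],[ow[0],os_[0],od[0]]),tri([W,S],[ow[0],os_[0]]))
def ln(n,a,b,z):
    p,q=plane(W,a,z),plane(W,b,z); d=q-p; print(n,p,q,"len",np.linalg.norm(d),"yaw",np.arctan2(d[1],d[0]).round(3)); return p,d/np.linalg.norm(d)
for z in(38,44,50):
    p,d=ln("J",A(200,393),A(380,207),z); t,_=ln("top",A(45,410),A(318,110),z+66)
    n=np.array([-d[1],d[0],0]); print("   sep",(t-p)@n)
    print("lip",(plane(W,A(340,305),z-8)-p)@n)
for n,uv,z in [("stop upper inner",A(345,160),85),("stop lower inner",A(393,212),50)]:print(n,plane(W,uv,z))
for z in (145,150): ln("c slide top",B(728,302),B(772,45),z)
for z in (150,155): ln("c back top",B(710,300),B(752,42),z)
s=lambda u,v:(180+u*.325-.34,115+v*.325-.34); d=lambda u,v:(155+(u-400)*.325-.34,130+v*.325-.34)
print("far top",tri([W,S,D],[B(752,42),s(221,34),d(487,46)])); print("near top",tri([W,S,D],[B(710,300),s(338,52),d(617,40)]))
print("near bot",tri([W,S,D],[B(582,240),s(320,165),d(628,160)]))
print("dropper",plane(W,(378/1.5625,130/1.5625),98))
print("toolz",T[:3,2],np.arctan2(T[1,2],T[0,2]))
E
```

```text
((np.float64(131.7311827956989), np.float64(219.49462365591398)), 186) ((np.float64(250.1), np.float64(201.0)), 30) ((np.float64(269.4), np.float64(204.6)), 15)
orange (array([533.1, 209.8,  92.8]), [np.float64(0.9042990428967007), np.float64(3.527534469373648), np.float64(3.4263603549281463)]) (array([531.5, 211.1,  90.1]), [np.float64(0.897633263933143), np.float64(0.8976332639330973)])
J [539.5 225.6  38. ] [663.9 150.3  38. ] len 145.3911791768009 yaw -0.544
top [540.6 273.2 104. ] [708.3 172.8 104. ] len 195.5262069731146 yaw -0.54
   sep 41.34259681373437
lip -20.096070042504174
J [542.1 223.6  44. ] [664.9 149.3  44. ] len 143.51582233031877 yaw -0.544
top [543.6 270.2 110. ] [708.8 171.2 110. ] len 192.5871657202287 yaw -0.54
   sep 40.65783837994343
lip -19.834764803926795
J [544.7 221.5  50. ] [665.8 148.2  50. ] len 141.64046548383664 yaw -0.544
top [546.5 267.1 116. ] [709.3 169.7 116. ] len 189.6481244673429 yaw -0.54
   sep 39.97307994615266
lip -19.573459565349346
stop upper inner [688.3 161.8  85. ]
stop lower inner [665.1 141.4  50. ]
c slide top [ 640.  -118.7  145. ] [765.4 -91.1 145. ] len 128.4365860785729 yaw 0.216
c slide top [ 641.4 -116.   150. ] [765.  -88.8 150. ] len 126.64359659545957 yaw 0.216
c back top [ 640.  -106.8  150. ] [763.9 -79.5 150. ] len 126.90526443708009 yaw 0.217
c back top [ 641.4 -104.4  155. ] [763.6 -77.4 155. ] len 125.10857032380214 yaw 0.217
far top (array([763. , -79. , 151.4]), [np.float64(0.8220984902269607), np.float64(3.728840470063036), np.float64(3.621348297990026)])
near top (array([ 638.5, -111. ,  147.7]), [np.float64(2.7173939121359236), np.float64(3.4277335187555176), np.float64(2.8398392923662366)])
near bot (array([627.9, -68.6,  39.3]), [np.float64(2.159233511328714), np.float64(3.2355759112799207), np.float64(4.364969724073596)])
dropper [757.6  97.5  98. ]
toolz [ 0.3 -1.  -0. ] -1.3114606819538834
```

```bash
python3 - <<'E'
from h import *
W=cam("wrist",np.load("w2T.npy"));S,D=cam("scene"),cam("side")
print("handle",tri([S,D],[(289,121),(188,141)]),tri([W,S,D],[(728/1.5625,224/1.5625),(289,121),(188,141)]))
# cabinet front top corner (near-robot end): scene (350,120) side (256,93)
for a,b in [((346,121),(256,93)),((346,121),(256,105))]: print(tri([S,D],[a,b]))
E
```

```text
handle (array([ 767.3, -300.8,   93.4]), [np.float64(1.5845018596574423), np.float64(1.5845018596572986)]) (array([ 750.6, -229.1,  111.8]), [np.float64(23.868404825689925), np.float64(27.576516827587042), np.float64(12.317568156141748)])
(array([ 523.5, -245.3,  220.2]), [np.float64(50.1153921442945), np.float64(50.115392144294624)])
(array([ 529.6, -269.5,  192.4]), [np.float64(32.369152894296285), np.float64(32.369152894296015)])
```

Call:
carry_out([
  [9,-30,-20,-1],
  [18,-60,-50,-2],
  [27,-90,-80,-2.5],
  [36,-120,-110,-2.5],
  [36.5,-143.4,-130,-2.5],
  [36.5,-143.4,-150,-2.5],
  [36.5,-143.4,-150,-2.5],
  [36.5,-143.4,-150,-2.5],
], hand=91.8)

```text
time: 2.7
tool_pos: [699.6, -95.2, 196.2]
tcp_rot: [2.979, 1.565, 1.62]
contact_force: [0.1, 0.5, 0.6]
grip_width: 92.1
```

```bash
python3 - <<'E'
from h import *
T=tool(); print(T[:3,3],np.arctan2(T[1,2],T[0,2])); im,k=snap("wrist","pics/w3.png"); np.save("w3T.npy",T)
cv2.imwrite("pics/w3b.png",cv2.resize(im,(720,540),interpolation=2))
E
```

```text
[699.6 -95.2 196.2] -1.3586068808334386
```

View pics/w3b.png

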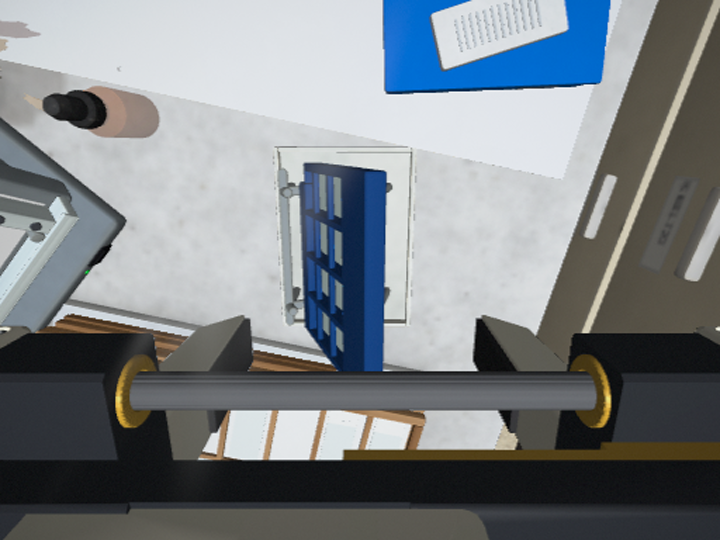

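The carrier's edges are vertical in the image and its rail is centred between the fingers (columns 345–385 of 720). I'll descend and close.

Call:
carry_out([
  [1,2,-30,0],
  [1,2,-60,0],
  [1,2,-81,0],
  [1,2,-81,0],
  [1,2,-81,0],
])

```text
time: 3.17
tool_pos: [702.0, -91.8, 118.7]
tcp_rot: [2.176, 1.564, 0.819]
contact_force: [0.0, 0.0, 0.2]
grip_width: 91.7
```

Call:
carry_out([
  [0,0,0,0],
  [0,0,0,0],
  [0,0,0,0],
  [0,0,0,0],
  [0,0,0,0],
  [0,0,0,0],
  [0,0,0,0],
  [0,0,0,0],
  [0,0,0,0],
  [0,0,0,0],
  [0,0,0,0],
  [0,0,0,0],
], hand=8)

```text
time: 4.17
tool_pos: [701.9, -91.0, 119.1]
tcp_rot: [2.345, 1.563, 0.989]
contact_force: [-1.9, 3.4, 3.6]
grip_width: 21.6
```

Call:
carry_out([
  [0.5,-2,5,0],
  [1,-4,10,0],
  [1.5,-6.5,15,0],
  [2,-8,18,0],
  [2,-8,18,0],
  [2,-8,18,0],
])

```text
time: 4.67
tool_pos: [704.3, -99.1, 138.1]
tcp_rot: [2.197, 1.563, 0.841]
contact_force: [-1.1, 4.1, 3.2]
grip_width: 21.8
```

Call:
carry_out([
  [-1.5,6,4,0],
  [-3,12,7,0],
  [-4,18,10,0],
  [-5,24,12,0],
  [-6,28,14,0],
  [-6,28,14,0],
  [-6,28,14,0],
])

```text
time: 5.25
tool_pos: [698.4, -69.8, 153.2]
tcp_rot: [2.135, 1.561, 0.78]
contact_force: [-1.4, 5.4, 3.3]
grip_width: 12.5
```

```bash
python3 - <<'E'
from h import *
b=snap("side","pics/s4.png")[0][120:240,140:290]
a=snap("scene","pics/sc4.png")[0][90:210,200:350]
cv2.imwrite("pics/z4.png",np.hstack([cv2.resize(i,(400,320),interpolation=2) for i in(a,b)]))
E
```

```text
(no output)
```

View pics/z4.png

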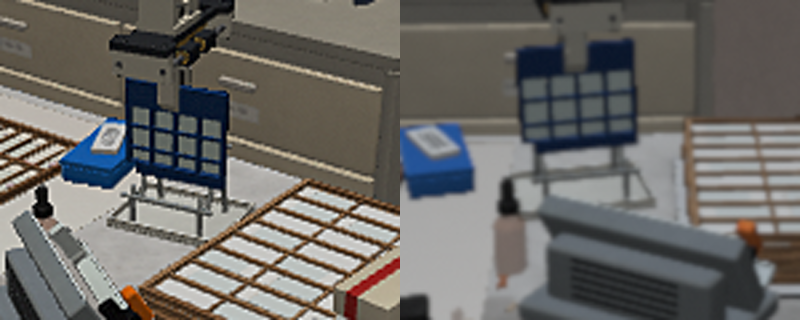

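Both views show the carrier vertical in the fingers, and the 12.5 mm opening means it lies flat in the pads. I'll lift clear and carry it above the viewer.

Call:
carry_out([
  [0,0,20,0],
  [0,0,45,0],
  [0,0,70,0],
  [0,0,90,0],
  [-8,15,95,-3],
  [-18,45,95,-8],
  [-29,75,95,-13],
  [-40,105,95,-18],
  [-51,135,95,-23],
  [-62,165,95,-28],
  [-73,195,95,-33],
  [-84,225,95,-38],
  [-91,242,95,-42],
  [-93.3,250.6,95,-43.1],
  [-93.3,250.6,95,-43.1],
  [-93.3,250.6,95,-43.1],
  [-93.3,250.6,95,-43.1],
])

```text
time: 6.77
tool_pos: [605.6, 179.6, 248.3]
tcp_rot: [2.033, 1.56, -0.075]
contact_force: [0.2, 0.2, -2.8]
grip_width: 12.2
```

```bash
python3 - <<'E'
from h import *
T=tool(); o=get_obs();print(T[:3,3],np.arctan2(T[1,2],T[0,2]),o['contact_force'],o['grip_width'],T[:3,0]); im,k=snap("wrist","pics/w5.png"); np.save("w5T.npy",T)
a=cv2.resize(im[:300],(512,300))
b=snap("side","pics/s5.png")[0][90:260,150:320]; c=snap("scene","pics/sc5.png")[0][100:250,170:300]
o=np.zeros((600,800,3),np.uint8); o[:300,:512]=a; o[:288,512:800]=cv2.resize(c,(288,288)); o[300:,:300]=cv2.resize(b,(300,300),interpolation=2)
z=im[60:220,130:290]; o[300:,300:600]=cv2.resize(z,(300,300),interpolation=2)
cv2.imwrite("pics/z5.png",o)
E
```

```text
[605.6 179.6 248.3] -2.1079468786614677 [ 0.2  0.2 -2.8] 12.202614698460758 [ 0. -0. -1.]
```

View pics/z5.png

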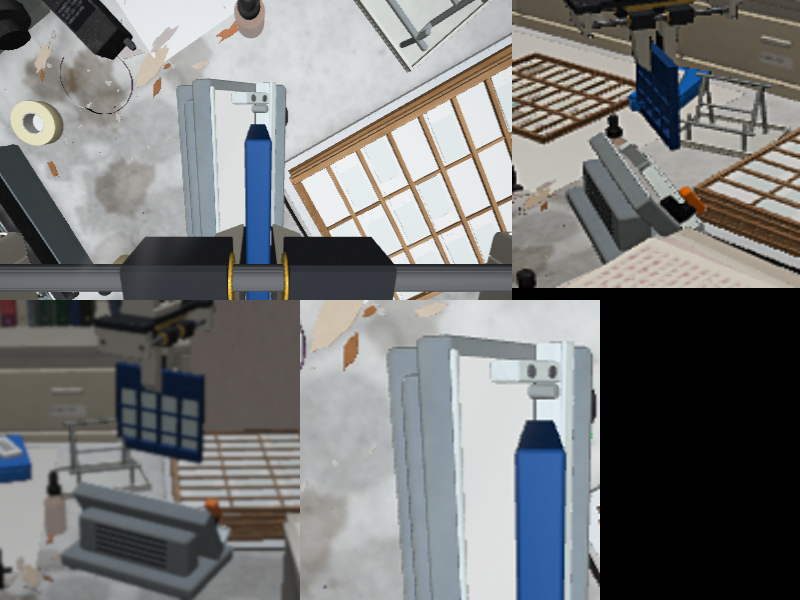

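The wrist zoom shows the carrier parallel to the panel edges. The stop's inner face is at about row 382 of the zoom, the pin at (543,390), the panel/ledge line at column 535, and the carrier's far end face ends at about row 420. I'll check the offsets.

```bash
python3 - <<'E'
from h import *
T=np.load("w5T.npy"); W=cam("wrist",T); f=.5333
Z=lambda u,v:(130+(u-300)*f-.2,60+(v-300)*f-.2)
c=np.array([605.6,179.6]); yaw=T[:3,2]; d=np.array([np.cos(-.542),np.sin(-.542)]); n=np.array([-d[1],d[0]])
def r(name,uv,z):
    p=plane(W,uv,z)[:2]-c; print(name,z,"s",p@d,"n",p@n)
for z in(40,46,52): r("J",Z(535,410),z)
for z in(79,85,91): r("stop upper inner",Z(492,383),z)
for z in(40,60): r("stop low inner",Z(532,384),z)
r("panel top far",Z(455,350),110); r("lip",Z(567,400),50)
for v in(418,424):
  o,dd=ray(W,Z(542,v)); t=((c+65*d-o[:2])@d)/(dd[:2]@d); print("end-bottom(notch top)",o+dd*t)
S,D=cam("scene"),cam("side")
# carrier corners: scene crop(170,100)+130/288,x150; side crop(150,90)+170/300
s=lambda u,v:(170+(u-512)*130/288,100+v*150/288); dd=lambda u,v:(150+u*170/300,90+(v-300)*170/300)
print("near bottom",tri([S,D],[s(680,148),dd(201,461)]),"near top",tri([S,D],[s(678,65),dd(204,377)]),"far bot",tri([S,D],[s(640,108),dd(119,440)]),"far top",tri([S,D],[s(640,42),dd(117,362)]))
E
```

```text
J 40 s 61.46204659187355 n 5.099386229553968
J 46 s 61.70086182697682 n 5.0184650606083565
J 52 s 61.93967706208017 n 4.937543891662827
stop upper inner 79 s 77.68893168212357 n 28.807075544897494
stop upper inner 85 s 77.65965558505667 n 28.28342715355282
stop upper inner 91 s 77.63037948798966 n 27.759778762208114
stop low inner 40 s 77.37577183335733 n 7.0151198193109146
stop low inner 60 s 77.30558942468485 n 6.64110329611718
panel top far 110 s 93.36896854768439 n 44.378721142132484
lip 50 s 67.94455315393812 n -14.778841121841577
end-bottom(notch top) [661.5 146.4 199.4]
end-bottom(notch top) [661.5 146.4 232.9]
near bottom (array([548.5, 206.8, 154.8]), [np.float64(1.2558283186227488), np.float64(1.255828318622715)]) near top (array([547. , 207.4, 273.2]), [np.float64(0.20912094557925742), np.float64(0.20912094557920793)]) far bot (array([658.1, 153. , 163.1]), [np.float64(3.741962932553433), np.float64(3.7419629325533887)]) far top (array([657.1, 147.7, 268.3]), [np.float64(8.669712296130575), np.float64(8.669712296130703)])
```

Call:
carry_out([
  [3,-0.6,-15,0],
  [3,-0.6,-40,0],
  [3,-0.6,-65,0],
  [3,-0.6,-85,0],
  [3,-0.6,-93,0],
  [3,-0.6,-93,0],
  [3,-0.6,-93,0],
])

```text
time: 7.5
tool_pos: [609.2, 178.5, 155.7]
tcp_rot: [2.096, 1.56, -0.014]
contact_force: [0.4, 0.4, -0.4]
grip_width: 11.9
```

Call:
carry_out([
  [0,0,-1,0],
  [0,0,-2,0],
  [0,0,-3,0],
  [0,0,-4,0],
  [0,0,-4,0],
])

```text
time: 7.92
tool_pos: [609.1, 178.5, 152.0]
tcp_rot: [2.104, 1.56, -0.006]
contact_force: [-0.5, -0.4, -1.9]
grip_width: 11.9
```

Call:
carry_out([
  [0,0,-1.5,0],
  [0,0,-3,0],
  [0,0,-3,0],
  [0,0,-3,0],
])

```text
time: 8.25
tool_pos: [609.0, 178.5, 148.7]
tcp_rot: [2.092, 1.561, -0.018]
contact_force: [-0.5, -0.2, -1.1]
grip_width: 11.7
```

Call:
carry_out([
  [0,0,-1.5,0],
  [0,0,-3,0],
  [0,0,-3,0],
  [0,0,-3,0],
])

```text
time: 8.58
tool_pos: [609.0, 178.5, 145.6]
tcp_rot: [2.088, 1.561, -0.021]
contact_force: [0.4, -0.8, -2.3]
grip_width: 12.1
```

Call:
carry_out([
  [0,0,-1.5,0],
  [0,0,-3,0],
  [0,0,-3,0],
  [0,0,-3,0],
])

```text
time: 8.92
tool_pos: [609.5, 178.6, 144.4]
tcp_rot: [2.116, 1.558, 0.007]
contact_force: [-2.2, -1.2, 7.8]
grip_width: 11.6
```

Call:
carry_out([
  [0,0,-1.5,0],
  [0,0,-3,0],
  [0,0,-3,0],
  [0,0,-3,0],
])

```text
time: 9.25
tool_pos: [609.9, 178.6, 144.3]
tcp_rot: [2.127, 1.556, 0.018]
contact_force: [-3.9, -0.6, 14.0]
grip_width: 11.4
```

Contact came at TCP z≈144, as predicted. Now I'll loosen the fingers and tip the carrier back with the front finger.

Call:
carry_out([
  [1,2,1,0],
  [2.5,4,1,0],
  [3.5,6,1,0],
  [3.5,6,1,0],
  [3.5,6,1,0],
], hand=24)

```text
time: 9.67
tool_pos: [613.3, 184.8, 144.8]
tcp_rot: [2.119, 1.556, 0.01]
contact_force: [0.2, -0.2, -0.6]
grip_width: 24.4
```

Call:
carry_out([
  [2,3,0,0],
  [4,7,0,0],
  [6,10,0,0],
  [8,14,-1,0],
  [10.5,17,-1,0],
  [10.5,17,-1,0],
  [10.5,17,-1,0],
], hand=40)

```text
time: 10.25
tool_pos: [623.9, 202.2, 143.7]
tcp_rot: [2.129, 1.556, 0.021]
contact_force: [-0.2, 0.6, 0.1]
grip_width: 39.9
```

```bash
python3 - <<'E'
from h import *
T=tool(); o=get_obs();print(T[:3,3],np.arctan2(T[1,2],T[0,2]),o['contact_force'],o['grip_width']); im,k=snap("wrist","pics/w6.png"); np.save("w6T.npy",T)
b=snap("side","pics/s6.png")[0][90:260,150:320]; c=snap("scene","pics/sc6.png")[0][100:250,170:320]
cv2.imwrite("pics/z6.png",np.hstack([cv2.resize(x,(266,266),interpolation=2) for x in (im[50:280,130:360],b,c)]))
E
```

```text
[623.9 202.2 143.7] -2.108169715327447 [-0.2  0.6  0.1] 39.93373436706706
```

View pics/z6.png

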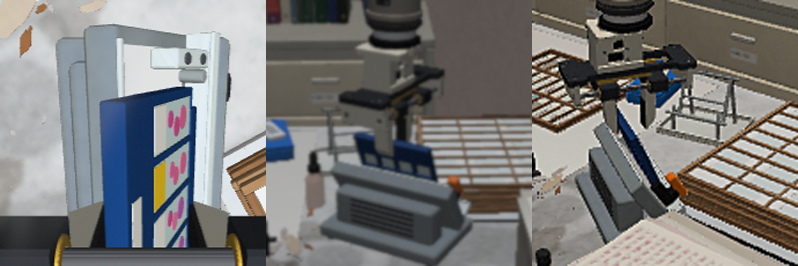

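The carrier now leans back with its slides facing out, and its foot is in the ledge. I'll carry on tilting.

Call:
carry_out([
  [3,5,-1,0],
  [6,10,-2,0],
  [9,15,-3,0],
  [12,20,-4,0],
  [15,25,-5,0],
  [18.5,31,-6,0],
  [18.5,31,-6,0],
  [18.5,31,-6,0],
])

```text
time: 11.07
tool_pos: [642.3, 233.2, 137.5]
tcp_rot: [2.111, 1.557, 0.003]
contact_force: [0.0, -0.6, 0.3]
grip_width: 40.0
```

```bash
python3 - <<'E'
from h import *
T=tool(); o=get_obs();print(T[:3,3],o['contact_force'],o['grip_width']); im,k=snap("wrist","pics/w7.png"); np.save("w7T.npy",T)
b=snap("side","pics/s7.png")[0][120:240,170:290]; c=snap("scene","pics/sc7.png")[0][130:240,185:295]
cv2.imwrite("pics/z7.png",np.hstack([cv2.resize(x,(266,266),interpolation=2) for x in (im[50:280,130:360],b,c)]))
E
```

```text
[642.3 233.2 137.5] [ 0.  -0.6  0.3] 39.970924970955345
```

View pics/z7.png

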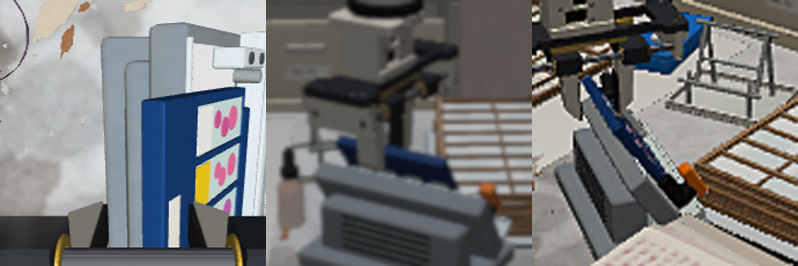

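The carrier leans on the panel with its slides out, and the contact force is near zero. I'll raise the tool clear, then check the seat and locate the jaw numerically.

Call:
carry_out([
  [0,0,15,0],
  [0,0,40,0],
  [0,0,70,0],
  [0,0,95,0],
  [0,0,110,0],
  [0,0,110,0],
  [0,0,110,0],
])

```text
time: 11.8
tool_pos: [642.3, 232.4, 248.4]
tcp_rot: [2.135, 1.555, 0.026]
contact_force: [0.1, -0.6, -0.6]
grip_width: 40.1
```

```bash
python3 - <<'E'
from h import *
T=tool(); o=get_obs();print(T[:3,3],o['contact_force'],o['joint_positions'])
im,W=snap("wrist","pics/w8.png"); np.save("w8T.npy",T)
h=cv2.cvtColor(im,cv2.COLOR_BGR2HSV); m=cv2.inRange(h,(105,150,50),(125,255,255)); 
nb,l,st,ce=cv2.connectedComponentsWithStats(m); print(st[1:][st[1:,4]>100],ce[1:][st[1:,4]>100])
# expected seated corners, J at plate centre
d=np.array([np.cos(-.542),np.sin(-.542),0]); n=np.array([-d[1],d[0],0]); z=np.array([0,0,1.])
up=np.sin(.56)*n+np.cos(.56)*z; out=-np.cos(.56)*n+np.sin(.56)*z
W5=cam("wrist",np.load("w5T.npy"))
J=np.array([605.6,179.6,45])+3*d+5*n
np.save("J.npy",J)
for a,b,c in [(65,120,0),(65,120,12),(-65,120,0),(-65,120,12),(65,20,12),(65,86,12)]: print((a,b,c),proj(W,J+a*d+b*up+c*out))
# orange
W2=cam("wrist",np.load("w2T.npy")); p=plane(W2,(131.7,219.5),85)-J; print("orange w2 s,n",p@d,p@n)
e=cv2.inRange(h,(4,170,90),(16,255,255)); ys,xs=np.nonzero(e); print("orange px",len(xs),xs.min() if len(xs) else 0)
# rays for stop etc: draw overlay
for (a,b,c) in [(65,120,0),(65,120,12),(-65,120,0),(-65,120,12),(65,20,12)]:
    q=proj(W,J+a*d+b*up+c*out)
    if max(abs(q))<2000: cv2.circle(im,tuple(int(v) for v in q),3,(0,255,0),1)
cv2.imwrite("pics/w8o.png",im)
for i in range(90,240,10):
    r=np.nonzero(m[i])[0]; print(i,(r.min(),r.max()) if len(r) else None,end=" ")
E
```

```text
[642.3 232.4 248.4] [ 0.1 -0.6 -0.6] [ 0.2  0.6  1.  -0.   1.5  2.3]
[[ 256  120   63  144 4307]] [[276.4 185.7]]
(65, 120, 0) [254.5 121.2]
(65, 120, 12) [266.6 121.6]
(-65, 120, 0) [254.5 258.7]
(-65, 120, 12) [265.1 262.1]
(65, 20, 12) [313.3 118.2]
(65, 86, 12) [285.5 120.2]
orange w2 s,n -86.93546417304009 -16.75628992903398
orange px 8 329
90 None 100 None 110 None 120 (np.int64(305), np.int64(313)) 130 (np.int64(256), np.int64(283)) 140 (np.int64(256), np.int64(317)) 150 (np.int64(256), np.int64(317)) 160 (np.int64(256), np.int64(316)) 170 (np.int64(256), np.int64(316)) 180 (np.int64(256), np.int64(315)) 190 (np.int64(256), np.int64(315)) 200 (np.int64(256), np.int64(314)) 210 (np.int64(256), np.int64(314)) 220 (np.int64(256), np.int64(313)) 230 (np.int64(256), np.int64(281))
```

The carrier mask matches the predicted seated position: left edge at column 256 against 254.5, parallel, rows 120–263. Before pushing the jaw, I'll check the paper box's position for clearance.

```bash
python3 - <<'E'
from h import *
S,D=cam("scene"),cam("side"); W1=None
J=np.load("J.npy"); d=np.array([np.cos(-.542),np.sin(-.542),0]); n=np.array([-d[1],d[0],0])
print("box corner far", tri([S,D],[(238,221),(314,213)]), tri([S,D],[(325,247),(428,213)]), tri([S,D],[(148,285),(322,272)]))
W2=cam("wrist",np.load("w2T.npy"))
for z in (100,130): print("w2 box corner",plane(W2,(139/1.5625,357/1.5625),z),plane(W2,(0,315/1.5625),z))
for s,nn in [(-125,-12),(-220,-12),(-100,-12)]: print(s,J+s*d+nn*n)
E
```

```text
box corner far (array([452.5, 349.8, 139.3]), [np.float64(2.4221464879295276), np.float64(2.4221464879297088)]) (array([224.2, 363.2, 161. ]), [np.float64(15.857179610581417), np.float64(15.857179610581385)]) (array([472.4, 587. , 133. ]), [np.float64(18.187421478205813), np.float64(18.187421478205923)])
w2 box corner [504.9 266.5 100. ] [513.9 393.9 100. ]
w2 box corner [522.4 251.8 130. ] [530.7 369.8 130. ]
-125 [497.5 236.5  45. ]
-220 [416.1 285.5  45. ]
-100 [518.9 223.6  45. ]
```

```bash
python3 - <<'E'
from h import *
T=np.eye(4);T[:3,:3]=Rn.from_euler('xyz',[-2.862,1.569,2.104]).as_matrix();T[:3,3]=[542,-65.8,345.8]
W1=cam("wrist",T);W2=cam("wrist",np.load("w2T.npy"));S,D=cam("scene"),cam("side");k=1.5625
print(tri([W1,W2],[(40/k,232/k),(139/k,357/k)]))
print("mailer",plane(W1,(77/k,283/k),11),plane(W2,(180/k,392/k),11))
for p in [(452,350,139),(452,350,0),(505,266,100)]: print(p,proj(W1,p)*k,proj(W2,p)*k,proj(S,p),proj(D,p))
E
```

```text
(array([447.6, 314.5,   2.2]), [np.float64(0.47072121025454355), np.float64(0.47072121025440056)])
mailer [403.3 267.5  11. ] [420.8 258.8  11. ]
(452, 350, 139) [-134.7  240.6] [ 13. 406.] [238.2 220.1] [314.7 214.2]
(452, 350, 0) [  8.4 219.3] [109.4 345.8] [240.1 268.3] [311.  270.2]
(505, 266, 100) [ 15.3 197.6] [139.5 357. ] [244.6 210.4] [284.5 213.4]
```

The box top is at about (452,350,139), so the tool clears it with the opening turned along the ledge. I'll close the fingers, turn 90° and hover left of the jaw grip.

Call:
carry_out([
  [-10,0,0,7],
  [-22,1,0,14],
  [-34,2,0,21],
  [-46,2,0,28],
  [-58,3,0,35],
  [-70,3,0,42],
  [-82,4,0,49],
  [-94,5,0,56],
  [-106,5,0,63],
  [-118,6,0,70],
  [-130,6,0,77],
  [-140,7,0,84],
  [-144,7,0,89.7],
  [-144,7,0,89.7],
  [-144,7,0,89.7],
  [-144,7,0,89.7],
], hand=0)

```text
time: 13.18
tool_pos: [497.7, 239.1, 245.9]
tcp_rot: [2.201, 1.558, 1.655]
contact_force: [-0.1, 0.0, -0.2]
grip_width: 0.5
```

```bash
python3 - <<'E'
from h import *
T=tool();o=get_obs();J=np.load("J.npy"); d=np.array([np.cos(-.542),np.sin(-.542),0]); n=np.array([-d[1],d[0],0])
p=T[:3,3]-J; print(T[:3,3],"s",p@d,"n",p@n,"zyaw",np.arctan2(T[1,2],T[0,2]),"ydir",T[:3,1],o['grip_width'])
im,W=snap("wrist","pics/w9.png"); h=cv2.cvtColor(im,cv2.COLOR_BGR2HSV); e=cv2.inRange(h,(4,170,90),(16,255,255))
nb,l,st,ce=cv2.connectedComponentsWithStats(e)
for i in range(1,nb):
    if st[i,4]>40:
        print(st[i],ce[i])
        for z in(83,): q=plane(W,ce[i],z)-J; print("s,n",q@d,q@n)
        ys,xs=np.nonzero(l==i)
        for x in (xs.min(),xs.max()): q=plane(W,(x,ys[xs==x].mean()),83)-J; print(" ext s,n",q@d,q@n)
E
```

```text
[497.7 239.1 245.9] s -126.1017219708135 n -9.644221444344723 zyaw -0.5466231171005039 ydir [0.5 0.9 0. ] 0.48520401419673553
[289 175  19  21 291] [297.6 185.1]
s,n -82.51978310314291 -18.41274350018746
 ext s,n -91.96970662469354 -24.071491463752167
 ext s,n -72.24106506994723 -14.344492642574611
```

Call:
carry_out([
  [0,0,-25,0],
  [0,0,-60,0],
  [0,0,-95,0],
  [0,0,-125,0],
  [0,0,-145,0],
  [0,0,-154,0],
  [0,0,-154,0],
  [0,0,-154,0],
])

```text
time: 13.9
tool_pos: [498.5, 239.2, 92.5]
tcp_rot: [2.144, 1.558, 1.597]
contact_force: [0.2, 0.1, 1.4]
grip_width: 0.7
```

Call:
carry_out([
  [2.5,-1.5,0,0],
  [5,-3,0,0],
  [7.5,-4.5,0,0],
  [10,-6,0,0],
  [12,-7.2,0,0],
  [13.5,-8,0,0],
  [13.5,-8,0,0],
])

```text
time: 14.48
tool_pos: [512.4, 231.0, 92.6]
tcp_rot: [2.118, 1.558, 1.571]
contact_force: [-0.0, 0.2, 0.1]
grip_width: 0.1
```

Call:
carry_out([
  [1.5,-0.9,0,0],
  [3,-1.8,0,0],
  [4.5,-2.7,0,0],
  [6,-3.6,0,0],
  [7.5,-4.5,0,0],
  [8.6,-5.2,0,0],
])

```text
time: 14.98
tool_pos: [521.0, 225.8, 92.5]
tcp_rot: [2.137, 1.558, 1.589]
contact_force: [-1.7, 1.0, 0.5]
grip_width: 0.2
```

Call:
carry_out([
  [1.5,-0.9,0,0],
  [3,-1.8,0,0],
  [4.5,-2.7,0,0],
  [6,-3.6,0,0],
])

```text
time: 15.32
tool_pos: [526.9, 222.2, 92.5]
tcp_rot: [2.176, 1.558, 1.629]
contact_force: [-2.9, 1.7, 0.7]
grip_width: 0.3
```

Call:
carry_out([
  [1.2,-0.7,0,0],
  [2.4,-1.4,0,0],
  [3.6,-2.2,0,0],
  [4.3,-2.6,0,0],
])

```text
time: 15.65
tool_pos: [531.3, 219.5, 92.5]
tcp_rot: [2.181, 1.558, 1.634]
contact_force: [-2.7, 1.4, 0.2]
grip_width: 0.5
```

Call:
carry_out([
  [1.2,-0.7,0,0],
  [2.4,-1.4,0,0],
  [3.6,-2.2,0,0],
  [4.3,-2.6,0,0],
])

```text
time: 15.98
tool_pos: [535.1, 217.2, 92.4]
tcp_rot: [2.275, 1.557, 1.727]
contact_force: [-6.7, 5.1, 1.5]
grip_width: 0.4
```

Call:
carry_out([
  [1.2,-0.7,0,0],
  [2.4,-1.4,0,0],
  [2.6,-1.6,0,0],
])

```text
time: 16.23
tool_pos: [535.4, 216.9, 92.1]
tcp_rot: [2.555, 1.554, 2.007]
contact_force: [-10.1, 8.6, 4.5]
grip_width: 0.8
```

Force rose to 13 N with no further motion, so the carrier is clamped. I'll back off, rise and return to the overview pose.

Call:
carry_out([
  [0,0,0,0],
  [-4,2.4,0,0],
  [-10,6,0,0],
  [-17,10,0,0],
  [-17,10,20,0],
  [-17,10,55,0],
  [-17,10,90,0],
  [-17,10,125,0],
  [-17,10,155,0],
  [-17,10,165,0],
  [-17,10,165,0],
])

```text
time: 17.15
tool_pos: [519.5, 227.3, 260.1]
tcp_rot: [2.17, 1.554, 1.623]
contact_force: [0.3, 0.0, -0.0]
grip_width: 0.3
```

Call:
carry_out([
  [20,-20,20,-6],
  [40,-40,40,-12],
  [60,-60,60,-18],
  [80,-80,80,-24],
  [100,-100,85,-30],
  [120,-125,88,-36],
  [135,-150,88,-42],
  [146,-177,88,-43.8],
  [146,-177,88,-43.8],
  [146,-177,88,-43.8],
  [146,-177,88,-43.8],
], hand=91.8)

```text
time: 18.07
tool_pos: [665.1, 50.6, 346.0]
tcp_rot: [2.352, 1.555, 1.04]
contact_force: [0.1, -0.1, 0.3]
grip_width: 69.2
```

```bash
python3 - <<'E'
from h import *
T=tool(); np.save("w10T.npy",T); im,W=snap("wrist","pics/w10.png"); b=snap("side","pics/s10.png")[0][120:260,130:290]; c=snap("scene","pics/sc10.png")[0][100:240,170:330]
J=np.load("J.npy"); d=np.array([np.cos(-.542),np.sin(-.542),0]); n=np.array([-d[1],d[0],0]); z=np.array([0,0,1.])
print(T[:3,3],np.arctan2(T[1,2],T[0,2]))
up=np.sin(.56)*n+np.cos(.56)*z; out=-np.cos(.56)*n+np.sin(.56)*z
for s in [74.5,74.5-130]:
  for t in (0,120): print(s,t,proj(W,J+s*d+t*up+12*out))
h=cv2.cvtColor(im,cv2.COLOR_BGR2HSV); e=cv2.inRange(h,(4,170,90),(16,255,255)); nb,l,st,ce=cv2.connectedComponentsWithStats(e)
for i in range(1,nb):
    if st[i,4]>80: q=plane(W,ce[i],85)-J; print("orange",st[i],q@d,q@n)
# bystanders vs w2
print("J px",proj(W,J))
q=proj(W,J+20*d).astype(int); x0,y0=max(q[0]-85,0),max(q[1]-95,0)
o=np.zeros((600,800,3),np.uint8); A=cv2.resize(im[y0:y0+170,x0:x0+170],(510,510),interpolation=2); o[:510,:510]=A
o[:252,512:800]=cv2.resize(b,(288,252),interpolation=2); o[255:507,512:800]=cv2.resize(c,(288,252),interpolation=2)
cv2.imwrite("pics/z10.png",o); print(x0,y0)
E
```

```text
[665.1  50.6 346. ] -1.3118851160239036
74.5 0 [206.6 141.1]
74.5 120 [150.3 110.6]
-55.5 0 [150.9 198.2]
-55.5 120 [ 81.9 186.9]
orange [132 204  27  13 192] -63.11725248604618 -16.851198895651585
J px [170.2 169.1]
93 65
```

View pics/z10.png

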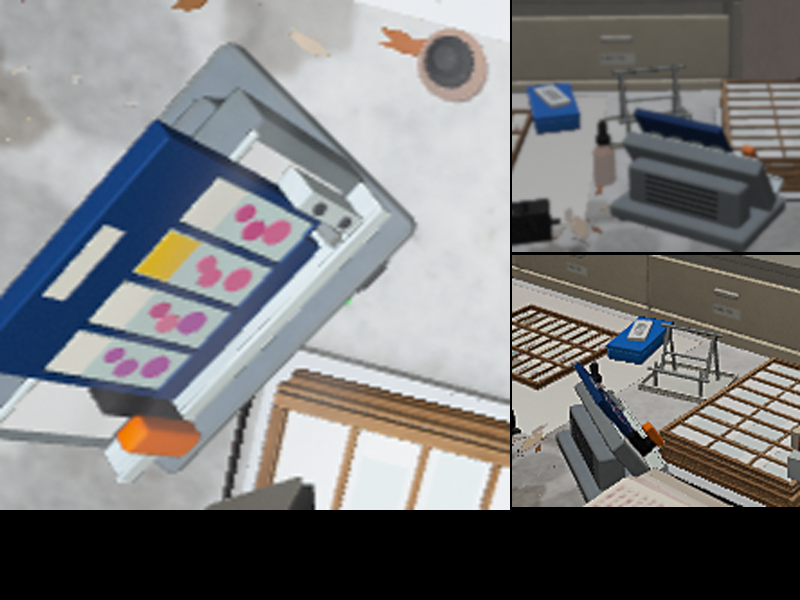

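The last view shows the slides facing out, the carrier's far edge on the stop, its foot parallel to the ledge, and the jaw against its near edge. The dropper hasn't moved. One last numeric check of seating height and tilt, plus the bystanders.

```bash
python3 - <<'E'
from h import *
W=cam("wrist",np.load("w10T.npy")); J=np.load("J.npy"); d=np.array([np.cos(-.542),np.sin(-.542),0]); n=np.array([-d[1],d[0],0]); z=np.array([0,0,1.])
up=np.sin(.56)*n+np.cos(.56)*z; out=-np.cos(.56)*n+np.sin(.56)*z
for s in(74.5,-55.5):
  for t in(120,128): print(s,t,proj(W,J+s*d+t*up),"front",proj(W,J+s*d+t*up+12*out))
im=cv2.imread("pics/w10.png"); h=cv2.cvtColor(im,cv2.COLOR_BGR2HSV); m=cv2.inRange(h,(105,150,40),(125,255,255)); m[:, :60]=0; m[:,220:]=0; m[215:]=0
c=max(cv2.findContours(m,0,2)[0],key=cv2.contourArea); print(cv2.approxPolyDP(c,4,True)[:,0].tolist())
a=cv2.imread("pics/w2.png"); print("shift bystander area", [float(np.abs(cv2.matchTemplate(im[y-12:y+32,x-12:x+32],a[y:y+20,x:x+20],5)).argmax()) for x,y in[(232,73),(380,30)]],"centre=",12*25+12)
i0,i1=cv2.imread("pics/side0.png"),cv2.imread("pics/s10.png"); df=cv2.absdiff(i0,i1).max(2)>40
print("oil+front diff side px:",df[255:384,30:480].sum(),"mailer/dropper:",df[185:225,172:190].sum()); print(get_obs()['contact_force'])
E
```

```text
74.5 120 [145.5 104. ] front [150.3 110.6]
74.5 128 [140.4 101.1] front [145.2 107.9]
-55.5 120 [ 78.3 179.9] front [ 81.9 186.9]
-55.5 128 [ 72.2 178.8] front [ 75.8 185.9]
[[163, 118], [145, 105], [80, 184], [121, 193], [107, 186], [118, 174], [131, 176], [121, 171], [134, 157], [141, 159], [136, 154]]
shift bystander area [388.0, 387.0] centre= 312
oil+front diff side px: 0 mailer/dropper: 0
[ 1.   0.6 -0.7]
```

```bash
python3 -c "
from plant import *
print(close_job())"
```

```text
the job is handed in; nothing more can be done
None
```

The carrier is on the viewer's ledge with its slides facing out, leaning on the light panel and held between the jaw and the fixed stop. The job was handed in after about 18 s of the 48 s allowed, and no verdict is reported.

I lifted the carrier out of the rack by its top rail and stood it on the ledge. I tipped it back onto the panel, then pushed the orange jaw home with closed fingers and moved the arm clear.

**Seating:** in the last wrist picture the far top corner was within about 1 pixel of the predicted seated position. The near top corner fell between the predicted front and back corners, as it should.

**Jaw:** it travelled about 24 mm from a start of roughly 5.4 mm, so it should be at about 29–30 mm against the expected 30. The push force rose to about 13 N with no further motion before I backed off.

**Bystanders:** the front of the side picture (the amber bottle and other small items) and the patch around the dropper were unchanged. The wrist-picture patches shifted by the same 3 pixels, which fits a small camera offset. The mailer was not checked closely at the end: it lies outside the image areas I compared, though the fingers never came near it.

**Measurements that disagreed:** estimates of the jaw grip's position along the ledge differed by about 4 mm between views. Its triangulated height also varied (83–93 mm). I used the value that fits the viewer's geometry, and ledge contact came within 1 mm of the predicted height.

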